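Pop open the finished photometer's sample hatch

ROBOT

A 6-joint arm with a two-finger parallel gripper is mounted at the origin on the work surface. World frame = base frame: x ahead of the robot, y to its left, z up, the work surface at z = 0. Lengths are in m, angles in rad, forces in N, time in s.
With the tool pointing down it reaches from about 0.275 to 0.775 m from the base axis. Payload 14.6 kg.
Tool frame: the origin (TCP) lies at the very end of the fingers, on their centre line; the grasp point (between the pads) lies 19 mm behind it; z points along the fingers, y is the direction in which the jaws open and shut (so a half turn about z gives the same grasp; the last joint's range is limited). The gripper opens to 85 mm and grips with 20 to 120 N. Pads are 22 mm wide; open, the fingers measure 114 mm over their backs; the gripper's body (76 mm by 85 mm) begins 54 mm behind the grasp point. The pads swing forward as they close: fully open they stand 13 mm farther back than shut.
Start: joints at [0.951, 0.263, -0.048, 1.259, 0, 1.415], TCP at [0.235, 0.469, 0.199] pointing down, gripper open.
Joint ranges: [-2.65, 2.65], [-0.89, 1.7], [-1.18, 1.37], [-2.13, 2.11], [-1.35, 1.29], [-3.14, 3.14]. Speed limits (rad/s): [1.89, 1.89, 2.57, 2.79, 3.14, 3.14].

INTERFACE

Orientations are given as a 3x3 rotation matrix whose columns are the frame's x, y, z axes.
In Python, from bench import arm gives the robot as it stands. The module is installed in compiled form; this text tells all that it offers.
- The arm moves only by the shell command python3 -m pendant 'ROWS'. ROWS is JSON, one flat list of numbers, 5 for each row, row after row: the shift along the tool's x, y, z in cm, then the turn about the tool's z in rad, then the closure, from -1 (fully open) to 1 (shut), so that 0 is half open. A call has 1 to 12 rows; each row is the pose to reach, as a shift and turn from the pose measured when the call began, along the tool's axes at that moment; what a row does not reach only later rows make up. A row lasts 1/8 s, in which the tool goes at most 62.5 mm and 10.7 degrees, less where a joint would pass 70% of its speed; a pose out of reach is approached as far as the arm can. A call with a gripper value outside its range is refused whole. The fingers move at their own pace and stop on an object; the grip force is fixed at half the most. Time passes only in rows, so rows that repeat a pose let the fingers close. It gives the time, the measured TCP pose, the force and the opening at its end, in the units of the state.
- arm.observe(): the state, without advancing time (a new reading comes with each control period).
- arm.get_image(name): name is "scene" or "side" or "wrist"; returns a dict with "img" (480x640x3 uint8, red, green, blue), "z_map" (480x640 float32, m along the optical axis (not along the pixel's ray), 0 where there is no reading), "camera_matrix" (3x3 intrinsics, pixels), "R" (3x3) and "t" (3): a world point X has camera coordinates R X + t. Camera axes: x right, y down, z forward; pixel columns grow to the right and rows downward; lengths in m; the calibration is good to about 2 mm. A picture is of the moment at which its call begins.
- arm.close_job(): hands the job in, once; it reports no verdict.
The state is a dict: "time": time; "qpos": joint angles; "qvel": joint speeds; "tau": joint torques, N m; "tool_pos": TCP position; "tcp_rot": TCP orientation; "force": force on the tool from outside, world axes, zero at the start; "wrist_torque": the same for the moment, N m; "gripper_width": finger opening in m.
Only numpy, scipy, OpenCV 4.12 (cv2) and the standard library are available. Lean on these libraries where they do the work, as an engineer would, in place of code of your own. Each camera call takes 0.05 s, during which the arm holds its last target.

TASK

The photometer with the green light has finished its reading: with a fingertip, gently press the yellow mark on its sample hatch once, all the way down, and let go, so that the push-push latch releases and the hatch swings up fully open. Get the hand clear and watch for a couple of seconds that the hatch stays open; do not push the opened hatch back down. The photometer with the red light is still measuring, so its hatch must stay shut and untouched; pick nothing up, and leave both photometers and everything else on the bench where they stand.

Things in the scene. Friction and masses are not known exactly. Their poses are not given: they have to be found in the camera images.
- ready_reader: Photometer with the GREEN light bar: white bench instrument, loose on rubber feet, 2 kg, 240 deep (its x) x 190 wide (its y), origin at the centre of its underside, z up, +x from its sloping key panel (robot's side) to its back. Flat deck 100 mm above the table from x -18 to +120 mm, the panel slopes down in front of it. The dark grey sample hatch is in the deck's left (+y) half, top 7 mm proud.
- busy_reader: The photometer with the RED light bar: otherwise the same instrument, same size, frame, hatch and latch. It is measuring: its hatch must stay shut. The two change places from start to start.
- ready_press (a point): Yellow press mark (21 mm disc) on top of the ready photometer's hatch, on the hatch's middle line, 20 mm behind its front edge, 76 mm from the hinge. While shut it lies 107 mm above the table (7 mm above the deck) and its axes are parallel to the photometer's; it moves and turns with the hatch.
- ready_hinge (a point): Middle of the ready photometer's hatch hinge, fixed to the photometer: in its frame x +100, y +40, z +101 mm. The hinge runs along the photometer's y. The hatch, 98 x 68 mm and 10 mm thick, reaches from 2 mm behind the hinge to 96 mm in front of it (towards the robot); its front edge swings up.
- ready_hatch (a joint): Hatch angle (rad): 0 to 0.01 latched shut, -0.062 pressed to its bottom stop (mark 4.7 mm lower), 1.45 fully open. Pressing takes about 3 N at the mark. Past about -0.05 the push-push latch changes over: when let go the hatch follows the finger up, and a damped spring swings it to the open stop in about 1 s and keeps it there. A shallower press leaves it latched; pushing it to the bottom again would relatch it.
- ready_light (a point): Middle of the green light bar (18 x 60 x 5 mm) on the deck, right of and behind the hatch: in the photometer's frame x +104, y -55, z +105 mm.
- busy_light (a point): Middle of the red light bar, at the same place on the busy photometer.
- busy_press (a point): The same press mark on the busy photometer's hatch. Not to be pressed.
- busy_hatch (a joint): Angle of the busy photometer's hatch (rad), as for the other: 0 to 0.01 latched shut. Must stay there.
- ready_cell: A glass sample cell with an orange cap, 25 mm diameter, 50 mm tall, standing on the deck of the ready photometer, in that photometer's frame at x +45, y -56 mm. Origin: centre of its underside. A bystander.
- busy_cell: A glass sample cell with an orange cap, 25 mm diameter, 50 mm tall, standing on the deck of the busy photometer, in that photometer's frame at x +45, y -56 mm. Origin: centre of its underside. A bystander.
- cell_rack: Blue rack holding six capped cells, 75 x 164 x 54 mm, origin at the centre of its underside. A bystander on the left.
- test_block: Dark brown steel test block, 60 x 45 x 35 mm, 0.7 kg, origin at the centre of its underside. A bystander on the right.
- pen: Clear ballpoint pen, 145 mm long, 11 mm thick, lying along its x axis, origin under its middle. A bystander to the left in front of the photometers.
- beaker: Glass beaker, 68 mm across, 85 mm tall, origin at the centre of its underside. A bystander on the left.
- wash_bottle: White bottle with a red cap, 60 mm across, 150 mm tall, origin at the centre of its underside. A bystander on the right.

How it is judged:
On the way, in this order (a step that is already met when the one before it is completed fails the run):
1. the green-lit photometer's hatch is pressed in past the latch's change-over (value of joint ready_hatch below -0.045 rad).
2. its hatch has swung up fully open and stays so for 1.5 s with the robot off the photometer (value of joint ready_hatch above 1.3 rad and contact force between each of the fingers, the arm and ready_reader below 0.2 N), for 1.5 s.
At the end, for the whole second after the job is handed in: The hatch of the photometer with the green light stands open beyond 1.3 rad by itself, the hatch of the one with the red light is shut (within 0.03 rad), both photometers stand on their feet within 20 mm of where they were, and all bystanders are upright, at rest and within 30 mm of where they were (value of joint ready_hatch above 1.3 rad and value of joint busy_hatch between -0.03 and 0.03 rad and height (world z) of each of ready_reader, busy_reader below 0.005 m and linear speed of ready_reader below 0.01 m/s and linear speed of ready_cell below 0.02 m/s and distance of each of ready_reader, busy_reader from where it was at the start of the episode below 0.02 m and distance of each of ready_cell, busy_cell, cell_rack, test_block, pen, beaker, wash_bottle from where it was at the start of the episode below 0.03 m and angle between each of ready_cell, busy_cell, cell_rack, test_block, beaker, wash_bottle's own z axis and vertical below 0.2 rad); the robot touches nothing.
It fails at once if the opened hatch is pushed back down (a second press) (value of joint ready_hatch above 0.12 rad and velocity of joint ready_hatch below -0.2 rad/s).
It fails at once if the busy photometer's hatch is pressed in or opened, or that photometer is touched harder than a brush (2 N) (value of joint busy_hatch below -0.03 rad or value of joint busy_hatch above 0.05 rad or contact force between any of the fingers, the arm and busy_reader above 2 N).
It fails at once if the hatch is pressed harder than 80 N (contact force between the fingers and ready_reader above 80 N).
It fails at once if a photometer is lifted, tipped or shoved by more than 20 mm (height (world z) of any of ready_reader, busy_reader above 0.012 m or angle between any of ready_reader, busy_reader's own z axis and vertical above 0.1 rad or distance of any of ready_reader, busy_reader from where it was at the start of the episode above 0.02 m).
It fails at once if a bystander is lifted, knocked over or moved by more than 30 mm (distance of any of ready_cell, busy_cell, cell_rack, test_block, pen, beaker, wash_bottle from where it was at the start of the episode above 0.03 m or angle between any of ready_cell, busy_cell, cell_rack, test_block, beaker, wash_bottle's own z axis and vertical above 0.5 rad).
It also fails if it takes over 45 s, if anything falls off the work surface, if the arm or the gripper's body presses on something with over 40 N, if the wrist force passes 120 N, or if a joint passes its speed limit or range.

## Working session

There is one attempt and no reset: what is moved stays moved. The work goes in short steps, Python scripts to look and compute and a shell command to move; the robot and the scene stay as the last step left them, time stands still between calls to the robot, and variables do not carry over. Pictures are saved under pics/ and viewed, and the job is handed in when it is done.

```bash
mkdir -p pics; cat > h.py <<'E'
from bench import arm
import numpy as np, cv2
def save(n,f):
    d=arm.get_image(n); cv2.imwrite('pics/'+f,d['img'][:,:,::-1]); np.savez('pics/'+f+'.npz',**d); return d
def pt(d,u,v,z=None):
    K,R,t=d['camera_matrix'],d['R'],d['t']
    r=R.T@np.linalg.inv(K)@np.array([u,v,1.]); c=-R.T@t
    if z is None: return c+r*d['z_map'][int(v),int(u)]
    return c+r*(z-c[2])/r[2]
E
python3 - <<'E'
from h import *
for n in('scene','side','wrist'): save(n,n+'0.png')
s=arm.observe(); print(s['time'],s['tool_pos'],s['tcp_rot'].round(3) if hasattr(s['tcp_rot'],'round') else s['tcp_rot'],s['gripper_width'])
E
```

```text
0.15 [0.23519103 0.46911697 0.19824002] [[-0.894  0.448 -0.   ]
 [ 0.448  0.894 -0.001]
 [ 0.    -0.001 -1.   ]] 0.08533875315001861
```

View pics/scene0.png

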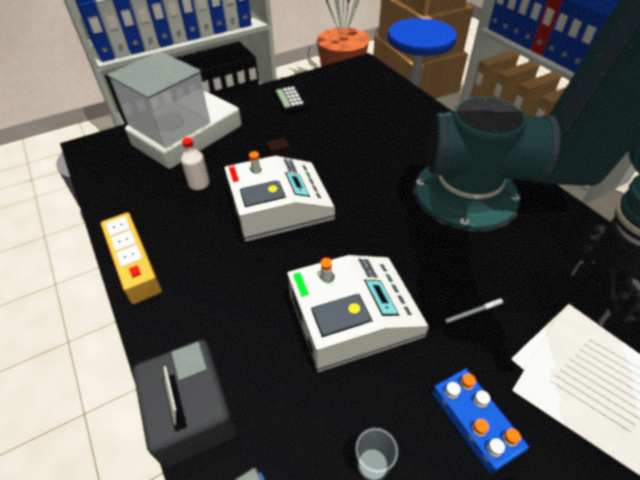

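View pics/side0.png

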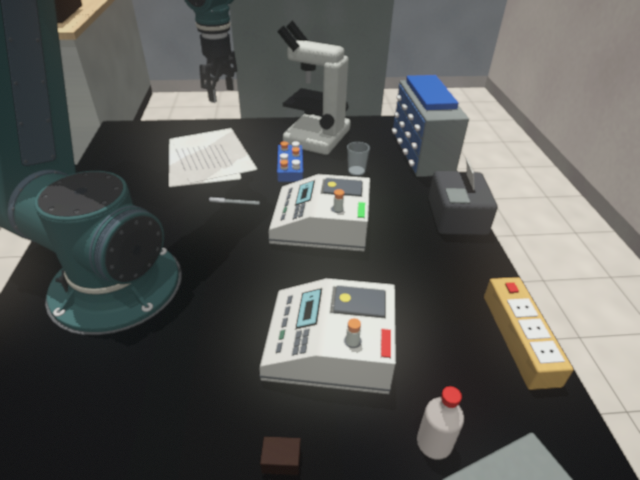

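The green photometer is the left one: its yellow mark is near (354,308) in the scene view and (343,187) in the side view. Its green bar is at (300,284) in scene and (361,210) in side. The red photometer is on the robot's right.

```bash
python3 - <<'E'
from h import *
for n in('scene','side'):
    d=dict(np.load(f'pics/{n}0.png.npz')); h=cv2.cvtColor(d['img'],cv2.COLOR_RGB2HSV)
    for nm,lo,hi,z in(('yel',(24,150,120),(34,255,255),.107),('grn',(50,150,120),(75,255,255),.1075),('red',(0,190,120),(4,255,255),.1075),('orange',(6,180,120),(18,255,255),.15)):
        m=cv2.inRange(h,lo,hi); k,l,st,c=cv2.connectedComponentsWithStats(m)
        for i in range(1,k):
            if st[i,4]>25: print(n,nm,st[i,4],c[i].round(1),pt(d,*c[i],z).round(4),'depth',pt(d,*c[i]).round(4))
E
```

```text
scene yel 39 [272.3 188.5] [ 0.5007 -0.1842  0.107 ] depth [ 0.5017 -0.1817  0.1093]
scene yel 69 [134.  233.6] [ 0.8399 -0.2074  0.107 ] depth [ 0.8417 -0.2592  0.0601]
scene yel 442 [130.8 269.1] [ 0.8723 -0.1071  0.107 ] depth [ 0.8754 -0.1435  0.0694]
scene yel 81 [353.8 308. ] [0.5179 0.2161 0.107 ] depth [0.5188 0.2174 0.1094]
scene grn 158 [300.3 283.9] [0.5806 0.1114 0.1075] depth [0.5791 0.1083 0.1029]
scene red 59 [187.2 142.2] [ 0.6203 -0.4822  0.1075] depth [ 0.6316 -0.4171  0.1517]
scene red 55 [233.3 173.9] [ 0.5629 -0.2866  0.1075] depth [ 0.5619 -0.2901  0.1046]
scene red 54 [134.6 270.9] [ 0.8667 -0.0975  0.1075] depth [ 0.8696 -0.1331  0.0703]
scene orange 533 [341.7  41.9] [-0.0267 -0.7067  0.15  ] depth [-0.6756 -1.7286 -0.3925]
scene orange 75 [253.6 154.9] [ 0.5032 -0.2786  0.15  ] depth [ 0.5046 -0.2744  0.1533]
scene orange 105 [325.7 262.8] [0.5248 0.1199 0.15  ] depth [0.5245 0.1193 0.1492]
scene orange 60 [134.6 271. ] [ 0.8635 -0.0567  0.15  ] depth [ 0.8696 -0.133   0.0702]
scene orange 122 [468.6 380. ] [0.4492 0.4513 0.15  ] depth [0.3998 0.4294 0.0543]
scene orange 128 [480.5 426.5] [0.4851 0.5165 0.15  ] depth [0.4403 0.5034 0.0535]
scene orange 157 [512.6 435.7] [0.4532 0.5508 0.15  ] depth [0.4032 0.5423 0.0521]
```

View pics/wrist0.png

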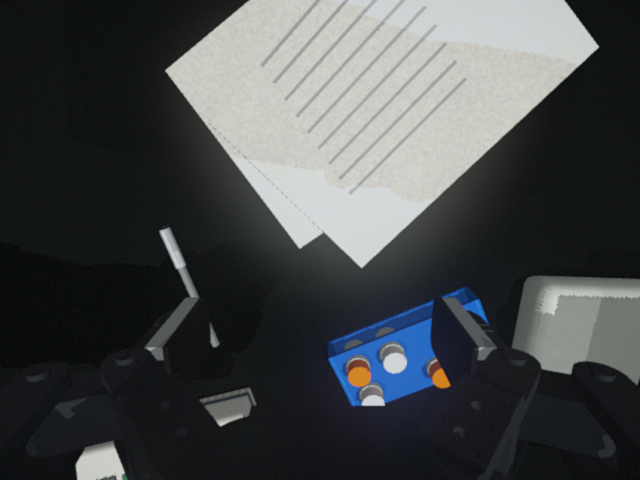

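```bash
python3 - <<'E'
from h import *
d=dict(np.load('pics/side0.png.npz')); h=cv2.cvtColor(d['img'],cv2.COLOR_RGB2HSV)
print(h[187,343],h[210,361],h[298,345],d['t'])
for nm,lo,hi,z in(('yel',(22,120,90),(34,255,255),.107),('grn',(45,120,90),(80,255,255),.1075),('red',(0,170,90),(4,255,255),.1075),('orange',(6,150,90),(18,255,255),.15)):
        m=cv2.inRange(h,lo,hi); k,l,st,c=cv2.connectedComponentsWithStats(m)
        for i in range(1,k):
            if 15<st[i,4]<900: print(nm,st[i,4],c[i].round(1),pt(d,*c[i],z).round(4),'depth',pt(d,*c[i]).round(4))
E
```

```text
[104  22 126] [ 63 135 229] [ 27 119 229] [-0.47353324  0.09620867  1.06671392]
grn 65 [361. 210.] [0.578  0.1036 0.1075] depth [0.5794 0.1102 0.1026]
red 306 [451.1 395.8] [ 0.6449 -0.4029  0.1075] depth [ 0.6282 -0.4281  0.1507]
orange 16 [283.5 143.7] [0.3995 0.3645 0.15  ] depth [0.4015 0.5452 0.0526]
```

```bash
python3 - <<'E'
from h import *
d=dict(np.load('pics/side0.png.npz')); h=cv2.cvtColor(d['img'],cv2.COLOR_RGB2HSV)
m=cv2.inRange(h,(20,60,90),(36,255,255)); k,l,st,c=cv2.connectedComponentsWithStats(m)
for i in range(1,k):
    if 8<st[i,4]<900 and 290<c[i][0]<380: print(st[i,4],c[i].round(1),pt(d,*c[i],.107).round(4),'depth',pt(d,*c[i]).round(4))
cv2.imwrite('pics/crop.png',cv2.resize(d['img'][160:260,260:390,::-1],None,fx=5,fy=5))
s=arm.observe();p=np.array(s['tool_pos']);R=np.array(s['tcp_rot']);print((R.T@(np.array([.518,.215,.2])-p))*100)
E
```

```text
38 [331.4 183.9] [0.5186 0.2226 0.107 ] depth [0.5183 0.2204 0.1084]
84 [344.7 297.2] [ 0.502  -0.1774  0.107 ] depth [ 0.5014 -0.1806  0.1105]
[-36.6709853  -10.04009269  -0.17265718]
```

View pics/crop.png

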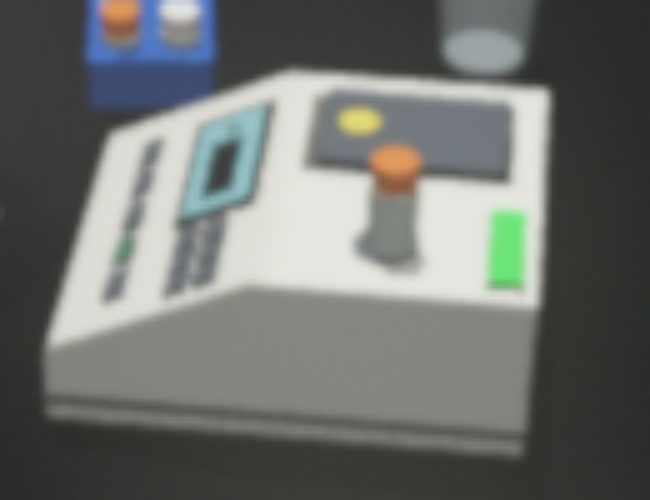

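The two views put the mark at about (0.518, 0.2175), with the photometer yawed about -9°. I'll move above it with the gripper closing.

```bash
python3 -m pendant '[-3,-0.8,0,0,1, -8,-2.1,0,-0.05,1, -13,-3.5,0,-0.1,1, -18,-4.8,0,-0.15,1, -23,-6.2,0,-0.2,1, -28,-7.5,0,-0.25,1, -33,-8.8,0,-0.3,1, -36.6,-9.8,0,-0.3,1, -36.6,-9.8,0,-0.3,1, -36.6,-9.8,0,-0.3,1, -36.6,-9.8,0,-0.3,1]'
python3 - <<'E'
from h import *
for n in('scene','side','wrist'): save(n,n+'1.png')
s=arm.observe();p=np.array(s['tool_pos']);R=np.array(s['tcp_rot']);print(p,R.round(3),s['force'],s['gripper_width'],(R.T@(np.array([.518,.2175,.125])-p))*100)
E
```

```text
time: 1.52
tool_pos: [0.5178, 0.2181, 0.1984]
tcp_rot: [[-0.987, 0.163, -0.001], [0.163, 0.987, -0.001], [0.0, -0.001, -1.0]]
force: [0.3, 0.9, -0.6]
gripper_width: 0.0002
[0.51798637 0.21800385 0.19844832] [[-0.987  0.163 -0.   ]
 [ 0.163  0.987 -0.001]
 [ 0.    -0.001 -1.   ]] [-0.19031163  1.15465703 -0.09994469] -4.5571199465718697e-05 [-0.01087918 -0.04493197  7.34485986]
```

```bash
python3 -m pendant '[0,0,2,0,1, 0,0,4,0,1, 0,0,6,0,1, 0,0,7.5,0,1, 0,0,8,0,1, 0,0,8,0,1]'
python3 - <<'E'
from h import *
for n in('scene','side','wrist'): 
    d=save(n,n+'2.png')
a=cv2.imread('pics/scene2.png')[210:390,260:460];b=cv2.imread('pics/side2.png')[130:250,240:400]
cv2.imwrite('pics/c2.png',np.hstack([cv2.resize(a,(400,360)),cv2.resize(b,(400,300))[:300] if 0 else cv2.resize(b,(400,360))]))
E
```

```text
time: 2.42
tool_pos: [0.5178, 0.2182, 0.1186]
tcp_rot: [[-0.987, 0.163, -0.0], [0.163, 0.987, -0.001], [0.0, -0.001, -1.0]]
force: [-0.3, 0.7, -0.5]
gripper_width: -0.0001
```

View pics/c2.png

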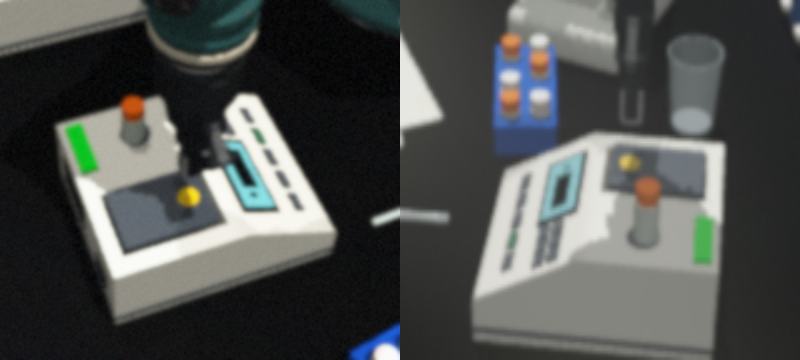

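View pics/wrist2.png

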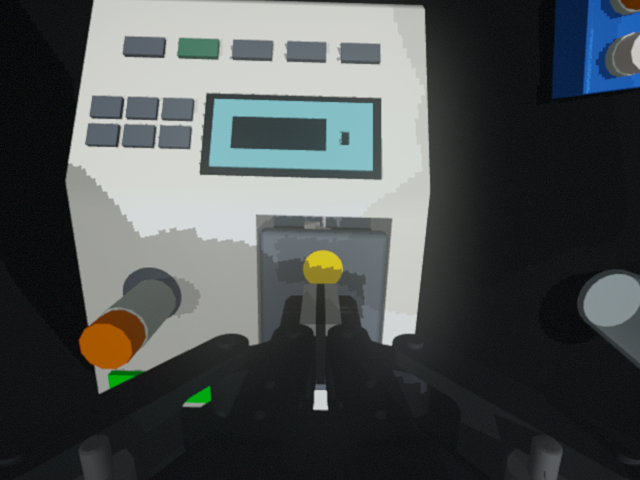

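```bash
python3 - <<'E'
from h import *
p=np.array([.5178,.2182,.1186])
o=[]
for n,w in(('scene',None),('side',None),('wrist',None)):
    d=dict(np.load(f'pics/{n}2.png.npz')); q=d['camera_matrix']@(d['R']@p+d['t']); u=q[:2]/q[2]
    print(n,u.round(1))
    im=d['img'][:,:,::-1].copy(); im=cv2.convertScaleAbs(im,alpha=1.6,beta=30); x,y=u.astype(int)
    c=im[max(0,y-60):y+40,max(0,x-65):x+65]; c=cv2.resize(c,(400,320),interpolation=cv2.INTER_CUBIC) if n!='wrist' else c
    if n!='wrist': cv2.drawMarker(c,(200,192),(255,0,255),0,10,1); o.append(c)
    m=cv2.inRange(cv2.cvtColor(d['img'],cv2.COLOR_RGB2HSV),(20,60,60),(36,255,255)); k,l,st,cc=cv2.connectedComponentsWithStats(m)
    for i in range(1,k):
        if st[i,4]>20 and abs(cc[i]-u).max()<60: print('  yel',st[i],cc[i].round(1),pt(d,*cc[i],.107).round(4))
cv2.imwrite('pics/c3.png',np.hstack(o))
E
```

```text
scene [354.7 305.4]
  yel [348 303  13  11 117] [353.9 307.9] [0.5175 0.216  0.107 ]
side [331.4 181. ]
  yel [327 181   9   6  40] [331.3 183.8] [0.5183 0.2229 0.107 ]
wrist [318.8 271.3]
  yel [ 303  250   40   35 1154] [322.4 267.4] [0.5202 0.2197 0.107 ]
```

View pics/c3.png

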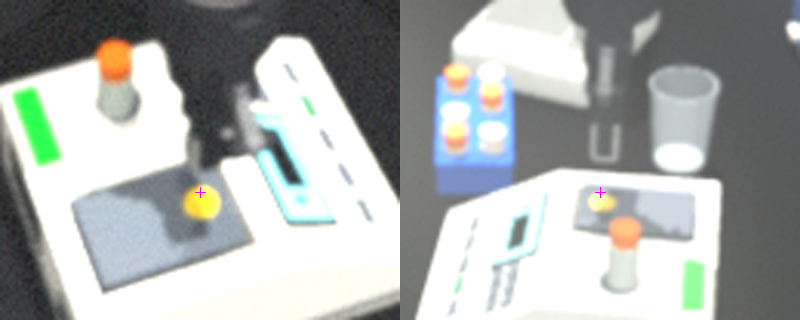

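```bash
python3 - <<'E'
from h import *
for n in('scene','side'):
    d=dict(np.load(f'pics/{n}2.png.npz'));e=dict(np.load(f'pics/{n}0.png.npz'))
    K,R,t=d['camera_matrix'],d['R'],d['t']
    z=d['z_map']; v,u=np.mgrid[:480,:640]
    C=np.stack([(u-K[0,2])/K[0,0]*z,(v-K[1,2])/K[1,1]*z,z],-1); W=(C-t)@R
    m=(z>0)&(np.hypot(W[...,0]-.518,W[...,1]-.218)<.04)&(W[...,2]>.113)&(W[...,2]<.25)
    P=W[m]
    for lo in np.arange(.113,.2,.008):
        q=P[(P[:,2]>=lo)&(P[:,2]<lo+.008)]
        if len(q): print(n,round(lo,3),len(q),q.mean(0).round(3),q.min(0).round(3),q.max(0).round(3))
E
```

```text
scene 0.145 1 [0.524 0.222 0.153] [0.524 0.222 0.153] [0.524 0.222 0.153]
scene 0.153 11 [0.527 0.219 0.158] [0.517 0.21  0.154] [0.529 0.229 0.161]
scene 0.161 28 [0.525 0.224 0.165] [0.514 0.21  0.161] [0.529 0.231 0.169]
scene 0.169 22 [0.527 0.221 0.173] [0.521 0.21  0.169] [0.529 0.231 0.177]
scene 0.177 16 [0.527 0.22  0.181] [0.525 0.211 0.177] [0.529 0.23  0.185]
scene 0.185 6 [0.528 0.22  0.188] [0.526 0.211 0.186] [0.531 0.227 0.193]
scene 0.193 24 [0.529 0.219 0.197] [0.525 0.19  0.193] [0.534 0.244 0.2  ]
side 0.153 11 [0.515 0.211 0.157] [0.507 0.209 0.153] [0.525 0.215 0.16 ]
side 0.161 24 [0.516 0.208 0.165] [0.507 0.204 0.161] [0.527 0.215 0.169]
side 0.169 25 [0.515 0.207 0.173] [0.506 0.203 0.169] [0.527 0.216 0.176]
side 0.177 26 [0.516 0.208 0.181] [0.507 0.2   0.177] [0.526 0.217 0.185]
side 0.185 11 [0.515 0.205 0.187] [0.508 0.201 0.185] [0.52  0.215 0.189]
side 0.193 5 [0.517 0.196 0.2  ] [0.503 0.189 0.198] [0.527 0.206 0.201]
```

The depth data puts the visible fingertips at z≈0.153, but the reported TCP is at 0.119. I'll take a new picture to see whether the images lag.

```bash
cat >> h.py <<'E'
def tip(d,c=(.518,.218),r=.04):
    K,R,t=d['camera_matrix'],d['R'],d['t']
    z=d['z_map']; v,u=np.mgrid[:480,:640]
    C=np.stack([(u-K[0,2])/K[0,0]*z,(v-K[1,2])/K[1,1]*z,z],-1); W=(C-t)@R
    m=(z>0)&(np.hypot(W[...,0]-c[0],W[...,1]-c[1])<r)&(W[...,2]>.113)&(W[...,2]<.25)
    return np.sort(W[m][:,2])[:6].round(4), W[m].mean(0).round(3)
E
python3 - <<'E'
from h import *
for i in range(2):
  for n in('scene','side'): print(n,*tip(save(n,f'{n}3_{i}.png')), arm.observe()['time'],arm.observe()['tool_pos'])
for n in('scene','side'): print('earlier',n,*tip(dict(np.load(f'pics/{n}1.png.npz'))))
E
```

```text
scene [0.15   0.1558 0.1567 0.1575 0.1575 0.1576] [0.529 0.225 0.208] 2.625 [0.51824263 0.21810244 0.1190138 ]
side [0.1542 0.1552 0.1554 0.1557 0.1562 0.1562] [0.516 0.201 0.201] 2.675 [0.51818831 0.21807198 0.11892338]
scene [0.1516 0.1549 0.1565 0.1572 0.1579 0.1579] [0.529 0.225 0.208] 2.725 [0.5181582  0.21802432 0.118824  ]
side [0.1133 0.1531 0.1544 0.1546 0.155  0.1552] [0.516 0.201 0.201] 2.775 [0.51811575 0.21802149 0.11873658]
earlier scene [0.2315 0.2331 0.2351 0.2354 0.2364 0.2364] [0.524 0.223 0.243]
earlier side [0.2306 0.2326 0.2333 0.2334 0.2346 0.2346] [0.516 0.209 0.242]
```

The offset isn't lag, because it stays at about 35 mm. Sideways the tip is right: x is centred at 0.517 and y at about 0.22. I'll go down in small steps and use the wrist force to find contact.

```bash
python3 -m pendant '[0,0,0.3,0,1, 0,0,0.6,0,1, 0,0,0.8,0,1, 0,0,0.8,0,1]'
python3 -m pendant '[0,0,0.2,0,1, 0,0,0.2,0,1]'
python3 -m pendant '[0,0,0.2,0,1, 0,0,0.2,0,1]'
python3 -m pendant '[0,0,0.2,0,1, 0,0,0.2,0,1]'
```

```text
time: 3.28
tool_pos: [0.518, 0.218, 0.1105]
tcp_rot: [[-0.987, 0.163, -0.0], [0.163, 0.987, -0.001], [0.0, -0.001, -1.0]]
force: [0.2, 0.8, -0.3]
gripper_width: -0.0001
time: 3.52
tool_pos: [0.5179, 0.2179, 0.1084]
tcp_rot: [[-0.987, 0.163, -0.0], [0.163, 0.987, -0.001], [0.0, -0.001, -1.0]]
force: [0.1, -0.9, 0.8]
gripper_width: -0.0001
time: 3.78
tool_pos: [0.5178, 0.2179, 0.1062]
tcp_rot: [[-0.987, 0.163, -0.001], [0.163, 0.987, -0.001], [0.001, -0.001, -1.0]]
force: [0.4, -0.3, 0.0]
gripper_width: -0.0002
time: 4.03
tool_pos: [0.5177, 0.2179, 0.104]
tcp_rot: [[-0.987, 0.163, -0.001], [0.163, 0.987, -0.001], [0.001, -0.001, -1.0]]
force: [0.5, -0.9, 0.8]
gripper_width: 0.0004
```

```bash
python3 -m pendant '[0,0,0.3,0,1, 0,0,0.6,0,1, 0,0,0.6,0,1]'
python3 -m pendant '[0,0,0.3,0,1, 0,0,0.6,0,1, 0,0,0.6,0,1]'
python3 - <<'E'
from h import *
o=[]
for n in('scene','side'):
    d=save(n,n+'4.png'); print(n,*tip(d))
a=cv2.imread('pics/scene4.png')[240:350,290:430];b=cv2.imread('pics/side4.png')[130:240,270:410]
cv2.imwrite('pics/c4.png',np.hstack([cv2.convertScaleAbs(cv2.resize(i,(400,314)),alpha=1.6,beta=30) for i in(a,b)]))
save('wrist','wrist4.png')
E
```

```text
time: 4.4
tool_pos: [0.5175, 0.2179, 0.0978]
tcp_rot: [[-0.987, 0.163, -0.001], [0.163, 0.987, -0.001], [0.001, -0.001, -1.0]]
force: [-0.1, -0.1, -0.6]
gripper_width: -0.0002
time: 4.78
tool_pos: [0.5174, 0.2178, 0.0915]
tcp_rot: [[-0.987, 0.163, -0.002], [0.163, 0.987, -0.001], [0.002, -0.001, -1.0]]
force: [-0.7, 0.2, 0.6]
gripper_width: 0.0
scene [0.1274 0.1284 0.1291 0.1298 0.1312 0.1316] [0.529 0.232 0.199]
side [0.1131 0.1253 0.1264 0.1267 0.1283 0.1288] [0.514 0.2   0.197]
```

View pics/c4.png

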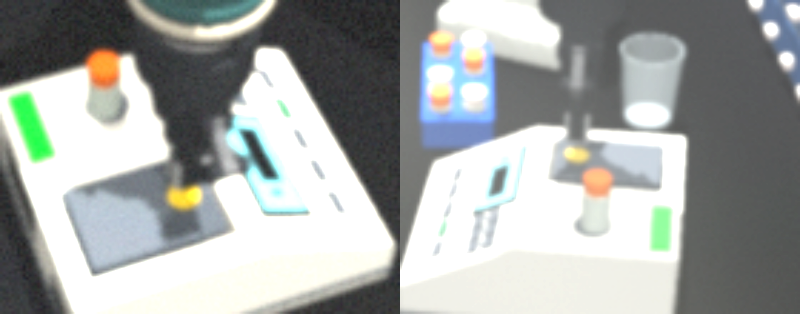

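View pics/wrist4.png

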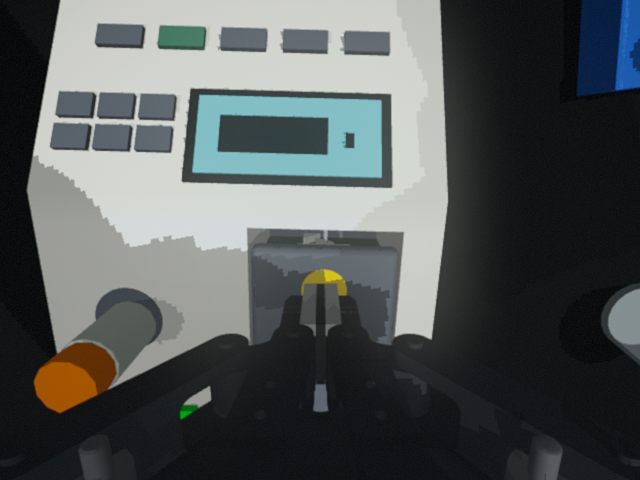

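The visible tip is centred over the mark, roughly 15 mm above it.

```bash
python3 -m pendant '[0,0,0.3,0,1, 0,0,0.6,0,1, 0,0,0.6,0,1]' | grep -E 'pos|force'
python3 -m pendant '[0,0,0.2,0,1, 0,0,0.4,0,1, 0,0,0.4,0,1]'| grep -E 'pos|force'
python3 -m pendant '[0,0,0.2,0,1, 0,0,0.2,0,1]'| grep -E 'pos|force'
python3 -m pendant '[0,0,0.2,0,1, 0,0,0.2,0,1]'| grep -E 'pos|force'
python3 - <<'E'
from h import *
for n in('scene','side'):
    d=save(n,n+'5.png'); print(n,*tip(d))
E
```

```text
tool_pos: [0.5174, 0.2178, 0.0855]
force: [-0.0, -0.8, 0.8]
tool_pos: [0.5173, 0.2178, 0.0813]
force: [-0.2, -0.2, 0.2]
tool_pos: [0.5172, 0.2177, 0.0792]
force: [0.0, 0.5, 0.6]
tool_pos: [0.5171, 0.2177, 0.077]
force: [-0.7, -0.6, -0.1]
scene [0.1144 0.1152 0.1164 0.1169 0.1171 0.1173] [0.53  0.235 0.199]
side [0.1137 0.114  0.1148 0.115  0.1161 0.1161] [0.514 0.196 0.2  ]
```

```bash
for i in 1; do python3 -m pendant '[0,0,0.2,0,1, 0,0,0.2,0,1]'| grep -E 'pos|force'; done
python3 -m pendant '[0,0,0.2,0,1, 0,0,0.2,0,1]'| grep -E 'pos|force'
```

```text
tool_pos: [0.517, 0.2177, 0.075]
force: [0.1, -0.2, 0.1]
tool_pos: [0.5171, 0.2177, 0.073]
force: [-0.8, 1.2, 4.0]
```

Contact: about 4 N at TCP z 0.073. I'll keep pressing toward the bottom stop.

```bash
python3 -m pendant '[0,0,0.2,0,1, 0,0,0.2,0,1]'| grep -E 'pos|force'
python3 -m pendant '[0,0,0.1,0,1, 0,0,0.1,0,1]'| grep -E 'pos|force'
```

```text
tool_pos: [0.5169, 0.2178, 0.0709]
force: [-1.7, -0.1, 3.3]
tool_pos: [0.5169, 0.2178, 0.0699]
force: [-1.5, 0.3, 3.1]
```

```bash
python3 -m pendant '[0,0,0.1,0,1, 0,0,0.1,0,1]'| grep -E 'pos|force'

```

```text
tool_pos: [0.517, 0.2178, 0.0694]
force: [-4.3, -0.3, 12.0]
```

The force jumped to 12 N and the descent stopped, so it's at the bottom stop. I'll release straight up, then back away toward the robot.

```bash
python3 -m pendant '[0,0,-3,0,1, 1,0,-8,0,1, 5,0,-12,0,1, 10,0,-15,0,1, 14,0,-16,0,1, 16,0,-16,0,1, 16,0,-16,0,1, 16,0,-16,0,1, 16,0,-16,0,1, 16,0,-16,0,1, 16,0,-16,0,1, 16,0,-16,0,1]'
python3 - <<'E'
from h import *
for n in('scene','side'): save(n,n+'6.png')
E
```

```text
time: 9.02
tool_pos: [0.3595, 0.244, 0.2297]
tcp_rot: [[-0.987, 0.163, -0.002], [0.163, 0.987, -0.001], [0.002, -0.001, -1.0]]
force: [0.5, -0.5, 0.4]
gripper_width: -0.0001
```

View pics/scene6.png

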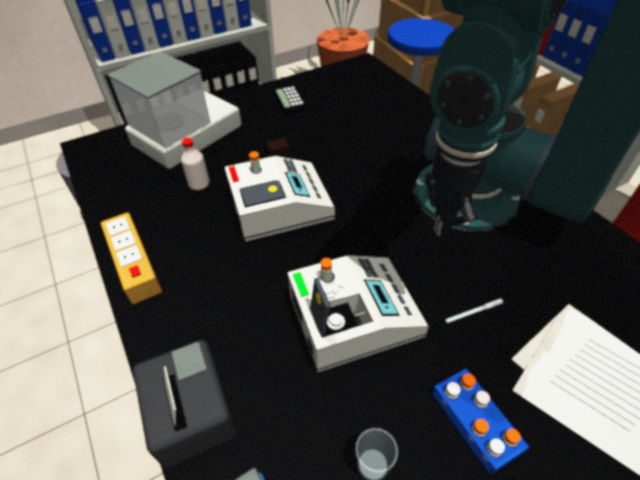

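View pics/side6.png

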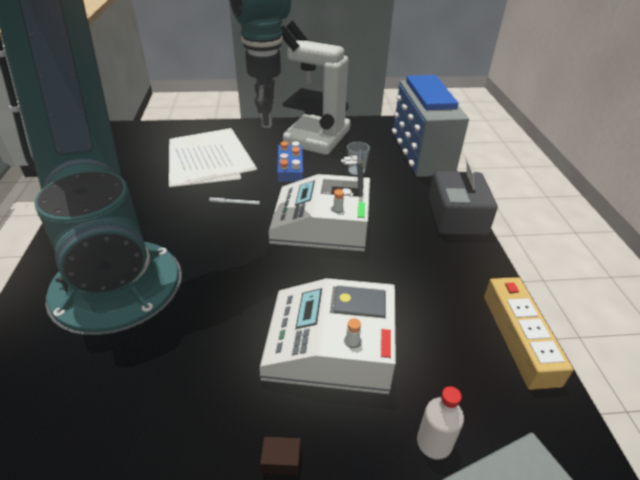

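The green photometer's hatch now stands upright, near (320,295) in the scene view and (361,178) in the side view. The well is exposed, the red photometer's hatch is still shut, and nothing else appears moved. I'll hold still for about 3 s and check again.

```bash
python3 -m pendant '[0,0,0,0,1,0,0,0,0,1,0,0,0,0,1,0,0,0,0,1,0,0,0,0,1,0,0,0,0,1,0,0,0,0,1,0,0,0,0,1,0,0,0,0,1,0,0,0,0,1,0,0,0,0,1,0,0,0,0,1]'|head -1
python3 -m pendant '[0,0,0,0,1,0,0,0,0,1,0,0,0,0,1,0,0,0,0,1,0,0,0,0,1,0,0,0,0,1,0,0,0,0,1,0,0,0,0,1,0,0,0,0,1,0,0,0,0,1,0,0,0,0,1,0,0,0,0,1]'
python3 - <<'E'
from h import *
for n in('scene','side'):
    d=save(n,n+'7.png'); a=dict(np.load(f'pics/{n}6.png.npz')); b=dict(np.load(f'pics/{n}0.png.npz'))
    for nm,e in(('vs6',a),('vs0',b)):
        m=(np.abs(d['img'].astype(int)-e['img']).max(2)>50).astype(np.uint8); k,l,st,c=cv2.connectedComponentsWithStats(m)
        print(n,nm,[tuple(s) for s in st[1:] if s[4]>25])
a=cv2.imread('pics/scene7.png')[230:380,270:440];b=cv2.imread('pics/side7.png')[120:260,250:400]
cv2.imwrite('pics/c7.png',np.hstack([cv2.resize(i,(400,350)) for i in(a,b)]))
E
```

```text
time: 10.62
time: 12.12
tool_pos: [0.3595, 0.244, 0.2297]
tcp_rot: [[-0.987, 0.163, -0.002], [0.163, 0.987, -0.001], [0.002, -0.001, -1.0]]
force: [0.2, 0.6, -0.2]
gripper_width: -0.0001
scene vs6 []
scene vs0 [(np.int32(431), np.int32(0), np.int32(130), np.int32(112), np.int32(7490)), (np.int32(507), np.int32(0), np.int32(9), np.int32(10), np.int32(69)), (np.int32(517), np.int32(0), np.int32(13), np.int32(15), np.int32(107)), (np.int32(530), np.int32(3), np.int32(11), np.int32(17), np.int32(125)), (np.int32(551), np.int32(74), np.int32(31), np.int32(48), np.int32(400)), (np.int32(440), np.int32(112), np.int32(12), np.int32(5), np.int32(36)), (np.int32(535), np.int32(118), np.int32(8), np.int32(5), np.int32(26)), (np.int32(435), np.int32(132), np.int32(7), np.int32(12), np.int32(33)), (np.int32(621), np.int32(133), np.int32(19), np.int32(77), np.int32(570)), (np.int32(444), np.int32(143), np.int32(54), np.int32(15), np.int32(282)), (np.int32(450), np.int32(160), np.int32(25), np.int32(6), np.int32(53)), (np.int32(560), np.int32(165), np.int32(58), np.int32(44), np.int32(690)), (np.in
[... 1457 characters left out ...]
(13), np.int32(17), np.int32(106)), (np.int32(327), np.int32(178), np.int32(28), np.int32(3), np.int32(43)), (np.int32(328), np.int32(182), np.int32(14), np.int32(10), np.int32(57)), (np.int32(343), np.int32(189), np.int32(10), np.int32(7), np.int32(49)), (np.int32(270), np.int32(203), np.int32(40), np.int32(25), np.int32(379)), (np.int32(100), np.int32(233), np.int32(10), np.int32(17), np.int32(73)), (np.int32(89), np.int32(235), np.int32(9), np.int32(11), np.int32(43)), (np.int32(140), np.int32(242), np.int32(26), np.int32(33), np.int32(183)), (np.int32(154), np.int32(256), np.int32(22), np.int32(27), np.int32(333)), (np.int32(64), np.int32(273), np.int32(63), np.int32(21), np.int32(315))]
```

View pics/c7.png

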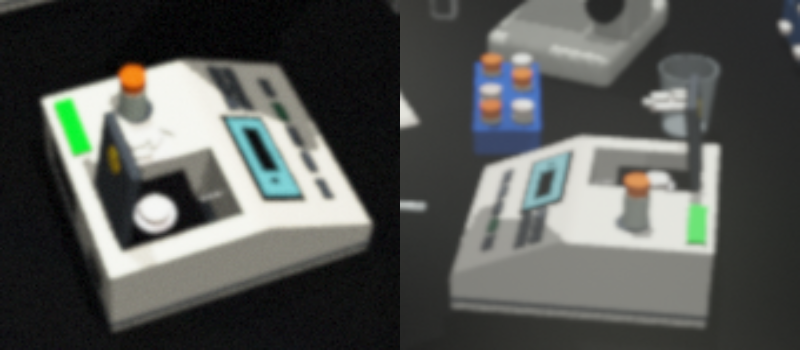

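The hatch is upright in both views, at about (120,185) left and (693,130) right. Neither camera shows any change over the last 3 s, so I'm handing in.

```bash
python3 -c "
from bench import arm
print(arm.close_job())"
```

```text
the job is handed in; nothing more can be done
None
```

I pressed the yellow mark on the green-lit photometer once with the closed fingertips, and its hatch swung up fully open. I then lifted off, backed away towards the robot, and handed the job in at about 12 s of the 45 s allowed.

- **Press:** contact came at about 3–4 N. At the bottom stop the force rose to 12 N and the fingers stopped moving down. I could not read the hatch angle itself, so I took the force rise, and the hatch opening afterwards, as proof of a full press.
- **Hatch stays open:** both cameras show it standing upright, with no change over 3 s while the hand was clear. The wrist force during that time was only noise (under 1 N).
- **Everything else:** the red-lit photometer's hatch still looks shut, and the robot did not go near that instrument. Compared with the starting pictures, the differences are the arm, the hatch and what look like their shadows. I did not measure the bystanders' positions one by one.
- **One disagreement:** the visible fingertips were about 35 mm above the reported TCP height. Contact came at TCP z ≈ 0.073 m, not the expected 0.107 m. I trusted the cameras and the force reading over the TCP height, and went down in small steps.

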